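Chock the carrier, unhitch its drawbar and hold it up

ROBOT

A 6-joint arm with a two-finger parallel gripper is mounted at the origin on a cart in front of the work surface, level with it; the furniture and walls round the work are solid. World frame = base frame: x ahead of the robot, y to its left, z up, the work surface at z = 0. Lengths are in mm, angles in rad, forces in N, time in s.
With the tool pointing down it reaches from about 400 to 925 mm from the base axis. Payload 12.5 kg.
Tool frame: the origin (TCP) lies on the centre line of the jaws, within the pads' length; the fingertips stand 19 mm ahead of it and the grasp point (between the pads) is the TCP; z points along the fingers, y is the line along which they close (so a half turn about z gives the same grasp; the last joint's range is limited). The gripper opens to 95 mm and grips with 3 to 60 N. Pads are 20 mm wide; open, the fingers measure 119 mm over their backs; the gripper's body (75 mm by 180 mm) begins 59 mm behind the grasp point.
Start: joints at [1.193, 0.491, 1.559, -0, 1.092, -0.106], TCP at [167.773, 602.077, 233.661] pointing down, gripper open.
Joint ranges: [-3.1, 3.1], [-0.84, 2.19], [0.05, 2.79], [-1.13, 4.28], [0.06, 2.93], [-2.69, 2.69]. Speed limits (rad/s): [2.22, 2.22, 2.79, 3.14, 3.14, 3.14].

INTERFACE

Orientations are given as [roll, pitch, yaw] about the fixed x, y, z axes, in that order (R = Rz(yaw) Ry(pitch) Rx(roll)).
In Python, from cell import state, read_camera, job_done gives the robot as it stands.
- The arm moves only by the tool arm_command, never from a script. Its argument "deltas" is a list of rows, each an object of numbers: "dx", "dy", "dz": the shift along the world's x, y, z in m; "yaw": the turn about the world's z in degrees. In form: [{"dx": .., "dy": .., "dz": .., "yaw": ..}, ...]. A call has 1 to 20 rows; each row shifts and turns the commanded pose from where the row before left it; what a row does not reach is not made up. A row lasts 1/10 s, in which the tool goes at most 50 mm and 8.59 degrees, less where a joint would pass 70% of its speed; a pose out of reach is approached as far as the arm can. A call with a gripper value outside its range is refused whole. "gripper" is the finger opening in m, from 0 to 0.0951, set as the call begins (left out, the last holds). The fingers move at their own pace and stop on an object; the grip force is fixed at half the most. Time passes only in rows, so rows that do not move let the fingers close. It gives the time, the measured TCP pose, the force, the opening and the grip force at its end, in the units of the state.
- state(): the state, without advancing time (a new reading comes with each control period).
- read_camera(name): name is "side" or "top"; returns a dict with "color" (384x512x3 uint8, red, green, blue), "range_z" (384x512 float32, mm along the optical axis (not along the pixel's ray), 0 where there is no reading), "fx", "fy", "cx", "cy" (pixels), "extrinsics" (4x4, takes a point from camera to world coordinates). Camera axes: x right, y up, looking along -z (the intrinsics and any distortion apply to the point x, -y, -z); pixel columns grow to the right and rows downward; lengths in mm; the calibration is good to about 2 mm. A picture is of the moment at which its call begins.
- job_done(): hands the job in; it is judged then, once.
The state is a dict: "t": time; "joints": joint angles; "qvel": joint speeds; "tau": joint torques, N m; "eef_pos": TCP position; "tcp_rot": TCP orientation; "ft_force": force on the tool from outside, world axes, zero at the start; "moment": the same for the moment, N m; "opening": opening from 0.0 (shut) to 1.0 (fully open); "grip_force": force on a finger pad.
Only numpy, scipy, OpenCV 4.12 (cv2) and the standard library are available. Lean on these libraries where they do the work, as an engineer would, in place of code of your own. Each camera call takes 0.05 s, during which the arm holds its last target. There are 200 camera calls.

TASK

The carrier with the aluminium block is about to be unhitched so that its ball can be greased, and its track slopes: first drop the yellow stop plate upright, fully down, into the dark slot behind the carrier and let go of it. Then draw the red latch knob fully out sideways against its spring, lift the drawbar off the ball by that knob until its coupler is about 45 mm above where it sat, and finish there, still gripping the knob and keeping the drawbar up. Leave the other things on the bench where they are.

Things in the scene. Friction and masses are not known exactly. Their poses are not given: they have to be found in the camera images.
- plate_mid (a point): centre (half-way up) of the loose yellow stop plate, 8 mm thick (x), 60 wide (y), 85 tall (z), 0.1 to 0.2 kg, lower edge tapered. A window 32 wide, 12 high lies 34 to 46 mm above the lower edge; pinch it across the 8 mm above that. At first it stands loosely in a slot 20 mm deep of a black block 44 x 84 x 28 mm, lower edge 8 mm above the bench. Either face may lead.
- slot_floor (a point): centre of the floor of the dark slot for the plate, 10 mm above the bench: 10 wide (x), 64 long (y), mouth 32 mm above the bench, 22 deep. x runs level along the track from the slot to the ball at x = +203 mm; z up. On the +x side the carrier's rubber edge stands 2 mm beside the seated plate, its deck top 42 mm over the bench; the aluminium block on it starts at x = +34 mm, top 78 mm over the bench.
- ball (a point): centre of the steel hitch ball, 32 mm in diameter, 62 mm above the bench, fixed to the track's base; axes as slot_floor's.
- coupler (a point): middle of the ball socket in the grey coupler head (50 x 54 mm, top 94 mm above the bench) at the end of the drawbar; it coincides with point ball while hitched. Axes as slot_floor's while hitched; x points from the hinge to the coupler.
- latch_knob: red latch knob, 20 mm across, 34 long, lying along its y; origin at its centre, 50 mm above the bench while hitched (12 mm below the ball's middle, level with the hinge), 63 mm from the ball on the -y side. Draw it along its own -y to open the latch. Free all round; on the +y side the coupler and its spring tube begin 5 to 15 mm past the knob's end.
- latch (a joint): travel of the spring latch, 0 = closed (fork under the ball, drawbar cannot be lifted), 0.020 m = knob fully out; free of the ball from about 0.016 m. The spring closes it: 5 N at 0, 9 N fully out. It moves with the drawbar.
- drawbar (a joint): angle of the drawbar about its hinge on the carrier, 0 = level on the ball, up to 0.9 rad, grows as the coupler rises; falls back by its own weight (2 to 3 N at the knob). The hinge axis is level, parallel to the knob's length, 110 mm behind the knob and the ball (towards the slot) and 50 mm above the bench.
- carrier (a joint): roll of the carrier along its track, m; 0 = as hitched, grows as it rolls away from the ball towards the slot, to 0.020 at the end stops; it can also be drawn 12 mm the other way. The track falls 2 degrees towards the slot, so that it rolls off by itself once unhitched and not stopped.
- plate_block: fixed black parking block of the stop plate, 44 mm (x) by 84 mm (y), 28 mm high, origin under its centre; the slot that holds the plate at first runs along its y. Keep clear of the press jig to its left: a tall fixed machine that begins 0.46 m ahead of the robot for y over 0.07 m (0.54 m ahead for y over 0.045 m) and rises to 0.65 m above the bench.
- grease_tin: flat tin with blue lid, 54 mm across, 24 mm high, origin under its centre; a bystander
- tape_roll: roll of blue tape lying flat, 73 mm across, 25 mm high, origin under its centre; a bystander
- vial: small white bottle with red cap, standing, 31 mm across, 94 mm high, origin under its centre; a bystander
- spare_0: dark grey round connector, 26 mm across, 32 mm high, origin under its centre; a bystander
- spare_1: dark grey round connector, 26 mm across, 32 mm high, origin under its centre; a bystander
- spanner: small steel spanner lying flat, 30 x 150 x 5 mm (long along its y), origin under its centre; a bystander
- hex_key: black hex key lying flat, 32 x 132 x 6 mm (long along its y), origin under its centre; a bystander

How it is judged (in metres and radians):
On the way, in this order (a step that is already met when the one before it is completed fails the run):
1. the stop plate stands fully down in its slot behind the carrier, let go, while the drawbar is still hitched (z of plate_mid in the frame of slot_floor below 0.0465 m and horizontal distance between plate_mid and slot_floor below 0.007 m and angle between the x axis of plate_mid and the x axis of slot_floor, either way round below 0.14 rad and angle between plate_mid's own z axis and vertical below 0.14 rad and contact force between the fingers and stop_plate below 0.1 N and value of joint drawbar below 0.04 rad and value of joint latch below 0.006 m), for 0.2 s.
2. the latch is drawn out while the drawbar still sits on the ball (value of joint latch above 0.0155 m and value of joint drawbar below 0.06 rad), for 0.05 s.
At the end, for the whole second after the job is handed in: the stop plate is down in its slot (within 4 mm of the floor, 7 mm of its middle, upright and square to within the slot's play, 8 degrees) and let go; the fingers grip the latch knob (over 2 N) and keep the coupler at rest at least 33 mm above where it sat on the ball (z of plate_mid in the frame of slot_floor below 0.0465 m and horizontal distance between plate_mid and slot_floor below 0.007 m and angle between the x axis of plate_mid and the x axis of slot_floor, either way round below 0.14 rad and angle between plate_mid's own z axis and vertical below 0.14 rad and z of coupler in the frame of ball above 0.033 m and contact force between the fingers and latch_knob above 2 N and velocity of joint drawbar between -0.05 and 0.05 rad/s and contact force between the fingers and stop_plate below 0.1 N); the arm keeps its last pose, push and grip.
It fails at once if the carrier rolls more than 10 mm away from the ball (value of joint carrier above 0.01 m).
It fails at once if a bystander is moved by more than 30 mm (distance of any of grease_tin, tape_roll, vial, spare_0, spare_1, spanner, hex_key from where it was at the start of the episode above 0.03 m).
It also fails if it takes over 61 s, if anything falls off the work surface, if the arm or the gripper's body presses on something with over 40 N, if the wrist force passes 120 N, or if a joint passes its speed limit or range.

## Working session

There is one attempt and no reset: what is moved stays moved. The work goes in short steps, Python scripts to look and compute and a tool call to move; the robot and the scene stay as the last step left them, time stands still between calls to the robot, and variables do not carry over. Pictures are saved under pics/ and viewed, at most 10 in all, crops included, and the job is handed in when it is done.

Besides the shell and the picture viewer there is one more tool, called as name([rows], argument=value, ...), one row to a line, values as JSON. arm_command: Moves the arm, as the interface text tells. Its arguments: {"type":"object","properties":{"deltas":{"type":"array"},"gripper":{"type":"number"}},"required":["deltas"]}

```bash
mkdir -p pics; ls; cat > h.py <<'E'
import numpy as np,cv2
from cell import state,read_camera,job_done
def grab(n,tag):
    c=read_camera(n); cv2.imwrite(f'pics/{tag}.png',c['color'][:,:,::-1]); np.savez(f'{tag}.npz',**c); return c
def pts(c):
    z=c['range_z'].astype(float); v,u=np.mgrid[:z.shape[0],:z.shape[1]]
    P=np.stack([(u-c['cx'])/c['fx']*z,-(v-c['cy'])/c['fy']*z,-z,np.ones_like(z)],-1)
    W=(P@np.array(c['extrinsics']).T)[...,:3]; W[z==0]=np.nan; return W
E
python3 - <<'E'
from h import *
print(state())
for n in('side','top'):
    c=grab(n,n+'0'); print(n,c['fx'],c['cx'],c['cy'],np.round(c['extrinsics'],3).tolist(),{k:v for k,v in c.items() if k not in('color','range_z','extrinsics')})
E
```

```text
pics
{'t': 0.0, 'joints': array([ 1.19341939e+00,  4.91541931e-01,  1.55946757e+00, -2.62710866e-06,
        1.09170394e+00, -1.05600900e-01]), 'qvel': array([ 1.14397061e-03, -1.55729565e-05,  1.25294801e-03, -2.18808824e-04,
        9.91883201e-04, -3.50980987e-04]), 'tau': array([ 2.40867892e-03, -6.12632275e+01, -2.58193821e+01,  6.92475890e-02,
        4.80726804e-02, -7.65049072e-05]), 'eef_pos': array([167.66946268, 601.84746631, 233.06645353]), 'tcp_rot': array([-3.14047787e+00, -1.15818832e-04,  2.86981777e+00]), 'ft_force': array([-0.83107069,  0.67643042, -0.98539023]), 'moment': array([-0.00125719, -0.04203491,  0.00507503]), 'grip_force': 0.0, 'opening': 0.9992880561389569}
side 388.77545371648586 255.2697720302407 196.65889752161056 [[-0.42, -0.368, 0.829, 1651.296], [0.907, -0.184, 0.378, 576.553], [0.014, 0.911, 0.412, 580.893], [0.0, 0.0, 0.0, 1.0]] {'fx': 388.77545371648586, 'fy': 388.77545371648586, 'cx': 255.2697720302407, 'cy': 196.65889752161056}
top 366.9050845454357 256.8119467966925 187.39157803961436 [[0.001, 1.0, -0.029, 550.581], [-1.0, 0.0, -0.018, 74.375], [-0.018, 0.029, 0.999, 1150.778], [0.0, 0.0, 0.0, 1.0]] {'fx': 366.9050845454357, 'fy': 366.9050845454357, 'cx': 256.8119467966925, 'cy': 187.39157803961436}
```

View pics/top0.png

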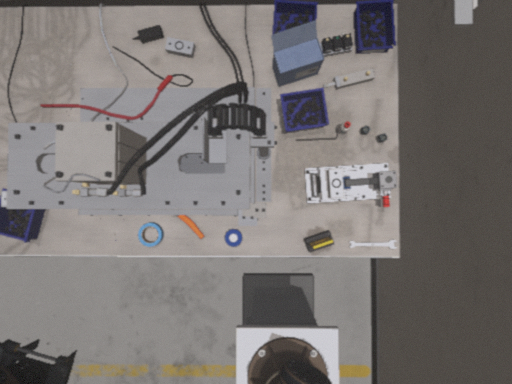

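View pics/side0.png

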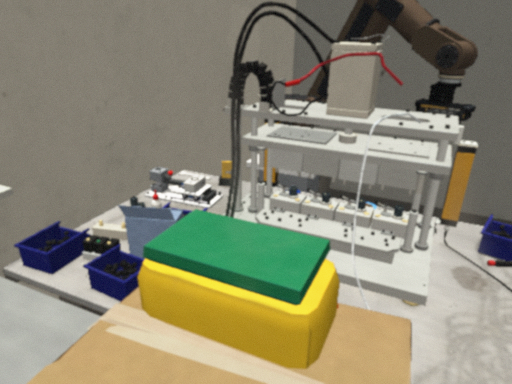

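The top view shows the carrier at (305-395, 165-205), with the slot end on the left, the ball end at about (387, 180) and the red knob at (385, 200), facing the robot. The plate in its block is at (319, 241) and the spanner at (373, 244). The tall jig fills the left half. In the side view the carrier is small, at about (185, 185).

```bash
python3 - <<'E'
from h import *
t=dict(np.load('top0.npz')); W=pts(t)
im=cv2.imread('pics/top0.png')[150:260,290:410]; cv2.imwrite('pics/top0c.png',cv2.resize(im,None,fx=6,fy=5.4,interpolation=cv2.INTER_CUBIC))
s=cv2.imread('pics/side0.png')[150:215,130:240]; cv2.imwrite('pics/side0c.png',cv2.resize(s,None,fx=7,fy=7,interpolation=cv2.INTER_CUBIC))
hsv=cv2.cvtColor(t['color'],cv2.COLOR_RGB2HSV)
def rep(n,m):
    v,u=np.where(m); w=W[m]; print(n,len(u),'px',u.mean().round(1),v.mean().round(1),u.min(),u.max(),v.min(),v.max(),'W',np.nanmean(w,0).round(1),np.nanmin(w,0).round(1),np.nanmax(w,0).round(1))
roi=np.zeros(hsv.shape[:2],bool); roi[155:258,295:400]=1
h,sa,va=hsv[...,0],hsv[...,1],hsv[...,2]
rep('yellow',roi&(h>18)&(h<35)&(sa>120)&(va>80))
r=roi.copy(); r[:190]=0
rep('red',r&((h<8)|(h>172))&(sa>120)&(va>80))
# height maps on sparse grid
for v in range(162,254,3): print(v,' '.join('%3.0f'%x if x==x else ' --' for x in W[v,302:400:3,2]))
E
```

```text
yellow 90 px 322.1 243.3 313 332 240 248 W [419.5 -95.6  81.3] [ 401.4 -127.1   23.1] [430.5 -67.8  94.1]
red 60 px 385.6 201.0 383 388 196 206 W [ 541.9 -287.1   57.4] [ 527.2 -295.6   50.8] [ 556.8 -279.2   62.3]
162  -0  -2  -0  -3   0  -3   2   2  -1  -1  -1  -1  -1  -3  -2  -4  -3  -8  -1  -1  -1  -2   0  -2   0  -1  -2   3  -0  -2   1   1  -2
165   4  -3  -3  -0  -2  -6   0  -2  -1  -1  -2  -1  -2  -6   0  -0  11   8   9  10  11   8   7   7   5   9   7   6   9  -1  -0  -2  -1
168  -2   8   6   9   8  14   8   8  --   6  45  40  40  43  13  10  18  13  13   4  13  10   7   4   7   9   3   8   9  -2  -1  -1  -5
171  -3   5  23  19  12  12  43  41  39  75  75  75  72  77  13   9  10   7   7   9  11   9   9  11  12   9  10  87  92  88  90  92  -2
174  -6   9   5  30  29  33  36  41  39  74  74  75  72  73  10   9   9   8  10  10  11  11   3   6  32  71  87  94  90  89  92  91   2
177   1   8   7  28   9  41  41  38  41  75  72  74  73  72  61  60   6  12   9   8   8   8   3  13  66  77  88  93  93  93  89  91  -5
180  -1   9   5  29   5  41  40  38  39  74  72  77  77  76  53  57  
[... 2630 characters left out ...]
  -3  -3  -4  -3  -1
240  -4  27  26  26  30  15  34  40  71  87  92   5  -1  -0  -4   2  -3  -2  -3  -1  -0  -3  -6  -0   1  -2  -4  --  -0   5   5   2   0
243   0   5  22  35  48  68  83  91  90  94  28  -2  -4  -3  -5  -1   2  -1   2   2   1   3   6   5   4   2   2   4   6   4   4  -4  -3
246   0   0  23  49  90  89  91  27  28   0  -1   2  -3   1   1  -3   4   3  -1   1  -3   1   0   3   4   5   5   2   7   4   1   3  -1
249  -3  -2  20  29  25  23  -3  -1  -3   0  -2  -4  -0  -2   4  -3  -6   0   1  -3  -4  -5  -4   0  -0   1  -4   0  -1  -2  -3  -3  -7
252  -1   1  -1  -3  -2  -4  -2  -3   2   1   1  -4   0  -1   0  -2  -2  -0  -3  -1   1  -1  -1  -1  -3  -0  -1  -5  -4  -3  -2  -4  -1
```

View pics/top0c.png

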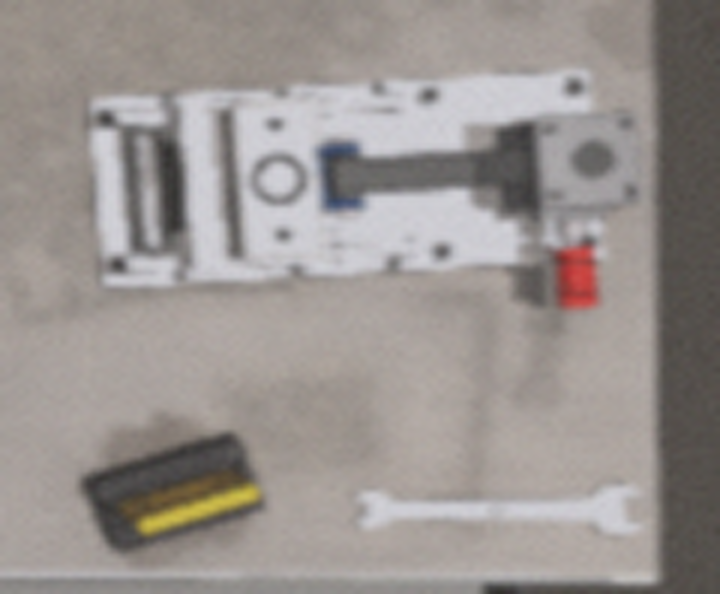

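View pics/side0c.png

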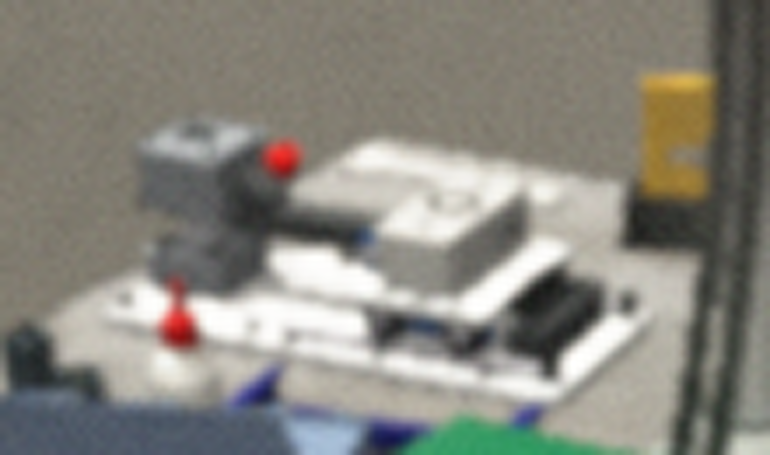

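The crops show the coupler head centred at about (388, 179) in full-image pixels, the knob at (386, 201), the slot strip at (315, 185) between the thin wall and the rubber edge, and the plate's top edge running about (313, 247) to (333, 241). I'll average a few frames and fit the geometry.

```bash
cat >> h.py <<'E'
def avg(n,k,tag):
    L=[read_camera(n) for _ in range(k)]; c=dict(L[0])
    c['color']=np.mean([l['color'] for l in L],0).round().astype(np.uint8)
    z=np.array([l['range_z'] for l in L],float); z[z==0]=np.nan; c['range_z']=np.nan_to_num(np.nanmedian(z,0))
    cv2.imwrite(f'pics/{tag}.png',c['color'][:,:,::-1]); np.savez(f'{tag}.npz',**c); return c
def ray(c,u,v,z):
    E=np.array(c['extrinsics']); d=E[:3,:3]@np.array([(u-c['cx'])/c['fx'],-(v-c['cy'])/c['fy'],-1]); o=E[:3,3]
    return o+d*(z-o[2])/d[2]
def proj(c,p):
    E=np.array(c['extrinsics']); q=E[:3,:3].T@(np.asarray(p,float)-E[:3,3]); return np.array([c['cx']+c['fx']*q[0]/-q[2],c['cy']-c['fy']*q[1]/-q[2]])
E
python3 - <<'E'
from h import *
import warnings; warnings.filterwarnings('ignore')
t=avg('top',8,'topA'); s=avg('side',5,'sideA')
W=pts(t); hsv=cv2.cvtColor(t['color'],cv2.COLOR_RGB2HSV); h,sa,va=[hsv[...,i] for i in range(3)]
U,V=np.meshgrid(np.arange(512),np.arange(384))
def box(a,b,c_,d): return (U>=a)&(U<=b)&(V>=c_)&(V<=d)
def rect(n,m,pl=1):
    w=W[m]; xy=w[:,:2].astype(np.float32); (c,sz,a)=cv2.minAreaRect(xy)
    print(n,len(w),'cent',w.mean(0).round(1),'rect',np.round(c,1),np.round(sz,1),round(a,1),'z',np.median(w[:,2]).round(1))
z=W[...,2]
rect('bench',box(330,375,212,228))
rect('head',box(370,400,165,192)&(z>83))
rect('blk',box(322,350,165,200)&(z>66)&(z<84))
rect('deck',box(316,350,160,205)&(z>35)&(z<48))
rect('knob',box(378,395,192,210)&(z>40)&((h<8)|(h>172))&(sa>120))
rect('vialtop',box(335,355,115,140)&(z>60))
m=box(305,340,235,252)&(h>18)&(h<35)&(sa>100)&(z>80)
rect('platetop',m)
w=W[m][:,:2]; _,_,vt=np.linalg.svd(w-w.mean(0)); print('plate yaw dir',np.degrees(np.arctan2(vt[0,1],vt[0,0])))
rect('pblock',box(300,340,225,256)&(z>18))
rect('spanner',box(345,400,236,252)&(z>2.5))
S=pts(s); hs=cv2.cvtColor(s['color'],cv2.COLOR_RGB2HSV)
m=np.zeros_like(U,bool); m[155:185,150:160+85]=1
y=m&(hs[...,0]>15)&(hs[...,0]<35)&(hs[...,1]>120)&(U>218)&(U<234)
print('side plate',S[y].mean(0).round(1),np.nanmax(S[y],0).round(1),np.nanmin(S[y],0).round(1),U[y].min(),U[y].max(),V[y].min(),V[y].max())
r=m&((hs[...,0]<8)|(hs[...,0]>172))&(hs[...,1]>130)&(V<182)
print('side knob px',U[r].mean(),V[r].mean(),S[r].mean(0).round(1))
for u in range(308,326): print(u,'%.0f'%np.nanmean(z[177:192,u]) ,t['color'][177:192,u].mean().round(0),end=' | ')
E
```

```text
bench 782 cent [ 482.2 -203.4   -1.5] rect [ 482.2 -203.5] [ 50.  140.9] 0.1 z -1.5
head 302 cent [ 604.3 -281.8   89.6] rect [ 604.4 -282.9] [49.4 48.6] 1.4 z 89.4
blk 409 cent [ 594.7 -136.1   74.4] rect [ 594.8 -136.8] [84.5 40.2] 3.7 z 74.5
deck 349 cent [ 592.5 -114.7   40.8] rect [ 594.6 -128.2] [93.9 80.8] 4.0 z 40.6
knob 62 cent [ 541.6 -287.    56.8] rect [ 542.  -287.4] [15.  29.6] 89.9 z 57.1
vialtop 40 cent [ 766.1 -168.9   77. ] rect [ 767.3 -170.2] [16.6 17.8] 44.8 z 76.1
platetop 71 cent [419.7 -94.7  90.1] rect [419.3 -94.8] [ 8.2 59. ] 19.9 z 91.0
plate yaw dir -70.62838852581515
pblock 363 cent [421.7 -92.3  43.3] rect [419.  -94.8] [41.9 79.7] 19.1 z 27.2
spanner 209 cent [ 408.4 -270.1    3.9] rect [ 408.1 -261.9] [ 24.7 147.8] 0.5 z 3.8
side plate [ 426.  -106.5   65.9] [433.6 -87.6  96.6] [ 416.5 -123.2   29. ] 222 231 161 177
side knob px 170.05 172.1 [ 540.2 -283.2   59.3]
308 8 207.0 | 309 8 196.0 | 310 9 158.0 | 311 25 109.0 | 312 31 101.0 | 313 22 134.0 | 314 9 162.0 | 315 8 151.0 | 316 20 108.0 | 317 35 69.0 | 318 42 59.0 | 319 42 67.0 | 320 42 112.0 | 321 40 175.0 | 322 40 203.0 | 323 41 207.0 | 324 40 206.0 | 325 40 196.0 |
```

```bash
python3 - <<'E'
from h import *
t=dict(np.load('topA.npz'))
W=pts(t)
for u,z in((310.4,32),(312.8,32),(312.8,10),(316,10),(316.2,42),(316.4,32)): print(u,z,ray(t,u,184.5,z).round(1))
print(W[182:188,312].round(0).tolist())
im=cv2.imread('pics/topA.png')
print('col profile'); 
for v in range(164,208): print(v,im[v,310:322].mean(1).round().astype(int).tolist(),W[v,310:320,2].round().tolist())
c=im[160:212,300:345]; c2=im[232:256,300:345]
cv2.imwrite('pics/slotA.png',cv2.resize(np.vstack([c]),None,fx=11,fy=11,interpolation=cv2.INTER_CUBIC))
E
```

```text
310.4 32 [591.8 -68.5  32. ]
312.8 32 [591.8 -75.8  32. ]
312.8 10 [592.6 -78.7  10. ]
316 10 [592.6 -88.6  10. ]
316.2 42 [591.4 -84.7  42. ]
316.4 32 [591.8 -86.7  32. ]
[[599.0, -74.0, 31.0], [596.0, -74.0, 30.0], [593.0, -73.0, 31.0], [590.0, -73.0, 32.0], [587.0, -74.0, 30.0], [584.0, -73.0, 31.0]]
col profile
164 [141, 141, 144, 146, 146, 145, 144, 145, 143, 141, 139, 138] [-2.0, -2.0, -2.0, -2.0, -1.0, -1.0, -2.0, -1.0, -1.0, -3.0]
165 [138, 141, 145, 147, 146, 144, 145, 146, 144, 141, 140, 139] [-0.0, -2.0, -2.0, -2.0, -3.0, -2.0, -0.0, -1.0, -3.0, -3.0]
166 [142, 144, 144, 143, 143, 143, 142, 139, 138, 140, 146, 151] [-1.0, -1.0, -2.0, -2.0, -2.0, -2.0, -4.0, -1.0, -2.0, -1.0]
167 [163, 162, 157, 152, 155, 156, 142, 125, 130, 149, 167, 176] [-1.0, -1.0, -0.0, -2.0, -3.0, -3.0, -1.0, -1.0, 6.0, 8.0]
168 [198, 198, 197, 195, 197, 193, 169, 134, 138, 169, 192, 200] [9.0, 9.0, 8.0, 8.0, 10.0, 8.0, 8.0, 13.0, 9.0, 8.0]
169 [200, 200, 197, 197, 199, 194, 170, 135, 134, 156, 186, 202] [9.0, 10.0, 9.0, 9.0, 8.0, 9.0, 8.0, 12.0, 10.0, 34.0]
170 [184, 185, 181, 184, 186, 187, 180, 150
[... 3844 characters left out ...]
 183, 159, 151, 155] [8.0, 9.0, 9.0, 8.0, 9.0, 9.0, 8.0, 8.0, 9.0, 8.0]
203 [144, 148, 147, 145, 144, 147, 151, 154, 151, 147, 142, 142] [-3.0, -1.0, -1.0, -0.0, -1.0, -3.0, -2.0, -2.0, -2.0, -1.0]
204 [138, 139, 139, 138, 138, 141, 145, 147, 146, 148, 148, 150] [-1.0, -2.0, -0.0, -1.0, -1.0, -0.0, -2.0, -1.0, -3.0, -2.0]
205 [145, 146, 147, 148, 148, 150, 150, 153, 155, 157, 156, 157] [-2.0, -1.0, -2.0, -1.0, -1.0, -1.0, -1.0, -0.0, -3.0, -3.0]
206 [149, 153, 154, 154, 154, 155, 157, 157, 159, 160, 160, 161] [-3.0, -2.0, -1.0, -1.0, -2.0, -2.0, -1.0, -2.0, -1.0, -2.0]
207 [156, 158, 161, 160, 160, 159, 160, 161, 163, 162, 163, 163] [-2.0, -2.0, 0.0, -1.0, -4.0, -1.0, -2.0, -1.0, -3.0, -2.0]
```

arm_command([
  {"dx":0.008,"dy":-0.033,"yaw":2},
  {"dx":0.008,"dy":-0.033,"yaw":2},
  {"dx":0.008,"dy":-0.033,"yaw":2},
  {"dx":0.008,"dy":-0.033,"yaw":2},
  {"dx":0.008,"dy":-0.034,"yaw":2},
  {"dx":0.008,"dy":-0.034,"yaw":2},
  {"dx":0.008,"dy":-0.034,"yaw":2},
  {"dx":0.008,"dy":-0.033,"yaw":2},
  {"dx":0.028,"dy":-0.023},
  {"dx":0.028,"dy":-0.023},
  {"dx":0.023,"dy":-0.027},
  {"dx":0.023,"dy":-0.027},
  {"dx":0.018,"dy":-0.031},
  {"dx":0.018,"dy":-0.031},
], gripper=0.045)

```text
$.deltas[0]: bad value
```

arm_command([
  {"dx":0.008,"dy":-0.033,"dz":0.0,"yaw":2.0},
  {"dx":0.008,"dy":-0.033,"dz":0.0,"yaw":2.0},
  {"dx":0.008,"dy":-0.033,"dz":0.0,"yaw":2.0},
  {"dx":0.008,"dy":-0.033,"dz":0.0,"yaw":2.0},
  {"dx":0.008,"dy":-0.034,"dz":0.0,"yaw":2.0},
  {"dx":0.008,"dy":-0.034,"dz":0.0,"yaw":2.0},
  {"dx":0.008,"dy":-0.034,"dz":0.0,"yaw":2.0},
  {"dx":0.008,"dy":-0.033,"dz":0.0,"yaw":2.0},
  {"dx":0.028,"dy":-0.023,"dz":0.0,"yaw":0.0},
  {"dx":0.028,"dy":-0.023,"dz":0.0,"yaw":0.0},
  {"dx":0.023,"dy":-0.027,"dz":0.0,"yaw":0.0},
  {"dx":0.023,"dy":-0.027,"dz":0.0,"yaw":0.0},
  {"dx":0.018,"dy":-0.031,"dz":0.0,"yaw":0.0},
  {"dx":0.018,"dy":-0.031,"dz":0.0,"yaw":0.0},
], gripper=0.045)

```text
t: 2.15
eef_pos: [370.5, 171.8, 233.8]
tcp_rot: [3.141, 0.0, -3.134]
ft_force: [-0.2, 0.0, 0.6]
opening: 0.473
grip_force: 0.0
```

arm_command([
  {"dx":0.012,"dy":-0.033,"dz":0.0,"yaw":0.0},
  {"dx":0.012,"dy":-0.033,"dz":0.0,"yaw":0.0},
  {"dx":0.005,"dy":-0.025,"dz":0.0,"yaw":0.0},
  {"dx":0.005,"dy":-0.025,"dz":0.0,"yaw":0.0},
  {"dx":0.002,"dy":-0.03,"dz":0.0,"yaw":0.0},
  {"dx":0.002,"dy":-0.03,"dz":0.0,"yaw":0.0},
  {"dx":0.004,"dy":-0.03,"dz":0.0,"yaw":-7.9},
  {"dx":0.004,"dy":-0.03,"dz":0.0,"yaw":-7.9},
  {"dx":0.003,"dy":-0.031,"dz":0.0,"yaw":-7.9},
  {"dx":0.0,"dy":0.0,"dz":0.0,"yaw":-7.9},
  {"dx":0.0,"dy":0.0,"dz":0.0,"yaw":-7.9},
  {"dx":0.0,"dy":0.0,"dz":-0.02,"yaw":-7.9},
  {"dx":0.0,"dy":0.0,"dz":-0.02,"yaw":-7.9},
  {"dx":0.0,"dy":0.0,"dz":-0.02,"yaw":-7.9},
  {"dx":0.0,"dy":0.0,"dz":-0.02,"yaw":-7.9},
  {"dx":0.0,"dy":0.0,"dz":-0.02,"yaw":0.0},
  {"dx":0.0,"dy":0.0,"dz":0.0,"yaw":0.0},
])

```text
t: 3.85
eef_pos: [418.0, -93.7, 132.2]
tcp_rot: [-3.139, -0.002, 1.908]
ft_force: [-0.2, 0.9, 0.3]
opening: 0.473
grip_force: 0.0
```

```bash
python3 - <<'E'
from h import *
c=avg('top',3,'topB'); im=cv2.imread('pics/topB.png')[200:262,290:350]
s=avg('side',3,'sideB'); i2=cv2.imread('pics/sideB.png')[110:195,185:260]
a=cv2.resize(im,(400,413),interpolation=cv2.INTER_CUBIC); b=cv2.resize(i2,(364,413),interpolation=cv2.INTER_CUBIC)
cv2.imwrite('pics/B.png',np.hstack([a,b])); print(state()['eef_pos'],state()['tcp_rot'])
E
```

```text
[419.13950089 -94.04256885 134.53357357] [3.14023859e+00 1.08202776e-03 1.90836088e+00]
```

View pics/B.png

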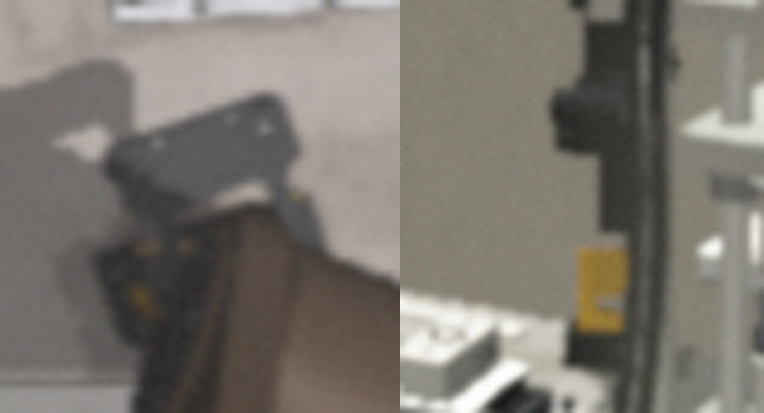

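The left crop shows the gripper's 75 mm side lying along the plate's width. The right crop shows the yellow plate at about (610, 290) directly under the fingers. Next I go down and grip.

arm_command([
  {"dx":0.0,"dy":0.0,"dz":-0.02,"yaw":0.0},
  {"dx":0.0,"dy":0.0,"dz":-0.02,"yaw":0.0},
  {"dx":0.0,"dy":0.0,"dz":-0.01,"yaw":0.0},
  {"dx":0.0,"dy":0.0,"dz":-0.007,"yaw":0.0},
  {"dx":0.0,"dy":0.0,"dz":0.0,"yaw":0.0},
  {"dx":0.0,"dy":0.0,"dz":0.0,"yaw":0.0},
])

```text
t: 4.75
eef_pos: [419.0, -94.0, 77.1]
tcp_rot: [3.141, 0.0, 1.908]
ft_force: [-0.2, 0.3, -0.2]
opening: 0.475
grip_force: 0.0
```

arm_command([
  {"dx":0.0,"dy":0.0,"dz":0.0,"yaw":0.0},
  {"dx":0.0,"dy":0.0,"dz":0.0,"yaw":0.0},
  {"dx":0.0,"dy":0.0,"dz":0.0,"yaw":0.0},
  {"dx":0.0,"dy":0.0,"dz":0.0,"yaw":0.0},
  {"dx":0.0,"dy":0.0,"dz":0.0,"yaw":0.0},
  {"dx":0.0,"dy":0.0,"dz":0.0,"yaw":0.0},
], gripper=0.0)

```text
t: 5.35
eef_pos: [418.8, -94.0, 76.7]
tcp_rot: [3.142, 0.0, 1.908]
ft_force: [0.6, 0.4, 1.5]
opening: 0.083
grip_force: 30.0
```

```bash
python3 -c "
from h import *
s=state();print(s)"
```

```text
{'t': 5.35, 'joints': array([-3.74881753e-01,  4.87877923e-01,  2.18037843e+00,  8.54862407e-06,
        4.73231966e-01, -7.12275072e-01]), 'qvel': array([-3.50652142e-04, -1.51566963e-03,  1.92718658e-04, -7.69442928e-04,
        1.45959142e-04, -7.73424563e-05]), 'tau': array([ 1.51032466e-01, -4.56681812e+01, -1.10146657e+01,  8.41287291e-02,
        6.26440305e-03,  2.19522437e-03]), 'eef_pos': array([418.76485515, -93.96046725,  76.71278138]), 'tcp_rot': array([3.14151114e+00, 6.52369220e-05, 1.90818203e+00]), 'ft_force': array([0.56701769, 0.36534035, 1.47590022]), 'moment': array([-0.08655939,  0.09934482,  0.06219287]), 'grip_force': 29.99963879585266, 'opening': 0.08335824516894717}
```

arm_command([
  {"dx":0.0,"dy":0.0,"dz":0.01,"yaw":0.0},
  {"dx":0.0,"dy":0.0,"dz":0.02,"yaw":0.0},
  {"dx":0.0,"dy":0.0,"dz":0.03,"yaw":0.0},
  {"dx":0.0,"dy":0.0,"dz":0.03,"yaw":0.0},
  {"dx":0.0,"dy":0.0,"dz":0.0,"yaw":7.44},
  {"dx":0.02,"dy":0.0,"dz":0.0,"yaw":7.44},
  {"dx":0.02,"dy":0.0,"dz":0.0,"yaw":7.44},
  {"dx":0.02,"dy":0.0,"dz":0.0,"yaw":7.44},
  {"dx":0.02,"dy":0.0,"dz":0.0,"yaw":7.44},
  {"dx":0.02,"dy":0.0,"dz":0.0,"yaw":7.44},
  {"dx":0.02,"dy":0.0,"dz":0.0,"yaw":7.44},
  {"dx":0.02,"dy":0.0,"dz":0.0,"yaw":7.44},
  {"dx":0.02,"dy":0.006,"dz":0.0,"yaw":7.44},
  {"dx":0.012,"dy":0.007,"dz":0.0,"yaw":7.44},
  {"dx":0.0,"dy":0.0,"dz":0.0,"yaw":0.0},
  {"dx":0.0,"dy":0.0,"dz":0.0,"yaw":0.0},
])

```text
t: 6.95
eef_pos: [590.2, -80.8, 166.8]
tcp_rot: [3.141, -0.001, -3.079]
ft_force: [-1.0, -0.8, -1.6]
opening: 0.083
grip_force: 30.0
```

```bash
python3 - <<'E'
from h import *
c=avg('top',4,'topC'); s=avg('side',6,'sideC'); st=state(); print(st['eef_pos'],st['tcp_rot'],st['opening'],st['ft_force'])
im=cv2.imread('pics/topC.png')[160:210,295:345]
i2=cv2.imread('pics/sideC.png')[125:210,140:235]
cv2.imwrite('pics/C.png',np.hstack([cv2.resize(im,(350,350),interpolation=cv2.INTER_CUBIC),cv2.resize(i2,(391,350),interpolation=cv2.INTER_CUBIC)]))
p=np.array([590.8,-81,0])
for z in (10,32): print('slot side px',proj(s,[590.8,-81,z]),proj(s,[590.8-32,-81-2,z]),proj(s,[590.8+32,-79,z]))
S=pts(s); h=cv2.cvtColor(s['color'],cv2.COLOR_RGB2HSV); U,V=np.meshgrid(np.arange(512),np.arange(384))
m=(h[...,0]>15)&(h[...,0]<35)&(h[...,1]>100)&(U>180)&(U<232)&(V>120)&(V<200)&(np.abs(S[...,0]-590)<60)
print(m.sum(),S[m].mean(0).round(1),np.nanmin(S[m],0).round(1),np.nanmax(S[m],0).round(1),U[m].min(),U[m].max(),V[m].min(),V[m].max())
z0=st['eef_pos'][2]-68.7
for a in(-30,30): print(proj(s,[590.8+a,-81+a*.065,z0]),proj(s,[590.8+a,-81+a*.065,z0+85]))
E
```

```text
[590.67718521 -81.00253616 166.6949609 ] [ 3.14150014e+00 -1.10021355e-05 -3.07693395e+00] 0.08523810153226026 [-3.80628105e-04 -1.13629337e+00 -1.99910161e+00]
slot side px [209.99946582 199.08265243] [214.14152662 195.63651664] [205.68812341 202.66962812]
slot side px [209.78300753 193.34212595] [213.95650026 189.98683552] [205.43778438 196.83547949]
282 [605.1 -74.5 176.2] [ 566.  -105.1  103.9] [624.8 -28.4 262.5] 198 219 130 177
[213.10607294 172.77029903] [212.32906587 149.27719249]
[204.96872894 178.6467259 ] [203.93543892 154.36538257]
```

View pics/C.png

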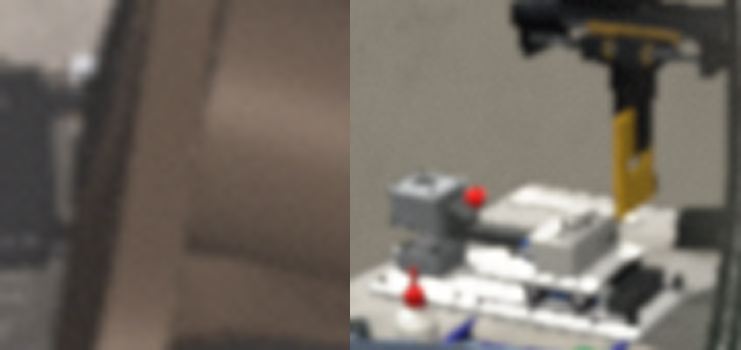

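The side crop shows the plate upright in the jaws, at about (204-214, 152-177) px, over the dark slot box at (209, 194). The depth edges put the slot at about (591, -82), so I'll correct by -1 mm in y and -0.5 mm in x and lower the plate.

arm_command([
  {"dx":-0.0005,"dy":-0.001,"dz":-0.02,"yaw":0.0},
  {"dx":0.0,"dy":0.0,"dz":-0.02,"yaw":0.0},
  {"dx":0.0,"dy":0.0,"dz":-0.015,"yaw":0.0},
  {"dx":0.0,"dy":0.0,"dz":-0.005,"yaw":0.0},
  {"dx":0.0,"dy":0.0,"dz":-0.002,"yaw":0.0},
  {"dx":0.0,"dy":0.0,"dz":-0.002,"yaw":0.0},
  {"dx":0.0,"dy":0.0,"dz":-0.002,"yaw":0.0},
  {"dx":0.0,"dy":0.0,"dz":-0.002,"yaw":0.0},
  {"dx":0.0,"dy":0.0,"dz":0.0,"yaw":0.0},
  {"dx":0.0,"dy":0.0,"dz":0.0,"yaw":0.0},
])

```text
t: 8.45
eef_pos: [590.9, -82.4, 99.4]
tcp_rot: [-3.141, 0.002, -3.076]
ft_force: [1.8, -4.2, 2.7]
opening: 0.085
grip_force: 30.0
```

arm_command([
  {"dx":0.0,"dy":0.0,"dz":-0.002,"yaw":0.0},
  {"dx":0.0,"dy":0.0,"dz":-0.002,"yaw":0.0},
  {"dx":0.0,"dy":0.0,"dz":-0.002,"yaw":0.0},
  {"dx":0.0,"dy":0.0,"dz":0.0,"yaw":0.0},
])

```text
t: 8.85
eef_pos: [591.0, -83.3, 93.3]
tcp_rot: [-3.139, 0.002, -3.076]
ft_force: [1.2, -10.7, 2.8]
opening: 0.083
grip_force: 30.0
```

arm_command([
  {"dx":0.0,"dy":-0.001,"dz":0.0,"yaw":0.0},
  {"dx":0.0,"dy":-0.001,"dz":0.0,"yaw":0.0},
  {"dx":0.0,"dy":0.0,"dz":-0.002,"yaw":0.0},
  {"dx":0.0,"dy":0.0,"dz":-0.002,"yaw":0.0},
  {"dx":0.0,"dy":0.0,"dz":0.0,"yaw":0.0},
])

```text
t: 9.35
eef_pos: [590.0, -83.8, 88.1]
tcp_rot: [3.141, -0.001, -3.076]
ft_force: [-0.3, -2.3, -2.2]
opening: 0.079
grip_force: 30.0
```

arm_command([
  {"dx":0.0,"dy":0.0,"dz":-0.002,"yaw":0.0},
  {"dx":0.0,"dy":0.0,"dz":-0.002,"yaw":0.0},
  {"dx":0.0,"dy":0.0,"dz":-0.002,"yaw":0.0},
  {"dx":0.0,"dy":0.0,"dz":-0.002,"yaw":0.0},
  {"dx":0.0,"dy":0.0,"dz":-0.001,"yaw":0.0},
  {"dx":0.0,"dy":0.0,"dz":0.0,"yaw":0.0},
])

```text
t: 9.95
eef_pos: [590.2, -83.8, 79.4]
tcp_rot: [3.141, -0.0, -3.077]
ft_force: [0.4, -1.0, -2.2]
opening: 0.082
grip_force: 30.0
```

arm_command([
  {"dx":0.0,"dy":0.0,"dz":-0.001,"yaw":0.0},
  {"dx":0.0,"dy":0.0,"dz":-0.001,"yaw":0.0},
  {"dx":0.0,"dy":0.0,"dz":0.0,"yaw":0.0},
])

```text
t: 10.25
eef_pos: [590.3, -83.8, 78.7]
tcp_rot: [-3.142, 0.001, -3.077]
ft_force: [-2.7, -0.4, 11.2]
opening: 0.084
grip_force: 30.0
```

The plate reached the floor at the expected height, with about 13 N upward force. Releasing.

arm_command([
  {"dx":0.0,"dy":0.0,"dz":0.0,"yaw":0.0},
  {"dx":0.0,"dy":0.0,"dz":0.0,"yaw":0.0},
  {"dx":0.0,"dy":0.0,"dz":0.0,"yaw":0.0},
  {"dx":0.0,"dy":0.0,"dz":0.0,"yaw":0.0},
  {"dx":0.0,"dy":0.0,"dz":0.01,"yaw":0.0},
  {"dx":0.0,"dy":0.0,"dz":0.02,"yaw":0.0},
  {"dx":0.0,"dy":0.0,"dz":0.025,"yaw":0.0},
  {"dx":0.0,"dy":0.0,"dz":0.03,"yaw":0.0},
  {"dx":0.0,"dy":0.0,"dz":0.0,"yaw":0.0},
], gripper=0.028)

```text
t: 11.15
eef_pos: [591.7, -84.2, 166.9]
tcp_rot: [-3.14, 0.006, -3.076]
ft_force: [-0.9, -0.5, -0.8]
opening: 0.295
grip_force: 0.0
```

arm_command([
  {"dx":-0.01,"dy":-0.034,"dz":0.0,"yaw":0.0},
  {"dx":-0.01,"dy":-0.034,"dz":0.0,"yaw":0.0},
  {"dx":-0.01,"dy":-0.034,"dz":0.0,"yaw":0.0},
  {"dx":-0.01,"dy":-0.034,"dz":0.0,"yaw":0.0},
  {"dx":-0.01,"dy":-0.034,"dz":0.0,"yaw":0.0},
  {"dx":-0.001,"dy":-0.034,"dz":0.0,"yaw":0.0},
  {"dx":0.0,"dy":0.0,"dz":-0.02,"yaw":0.0},
  {"dx":0.0,"dy":0.0,"dz":-0.02,"yaw":0.0},
  {"dx":0.0,"dy":0.0,"dz":0.0,"yaw":0.0},
  {"dx":0.0,"dy":0.0,"dz":0.0,"yaw":0.0},
], gripper=0.05)

```text
t: 12.15
eef_pos: [539.3, -287.9, 122.9]
tcp_rot: [3.141, -0.0, -3.076]
ft_force: [-0.0, -0.7, -0.0]
opening: 0.529
grip_force: 0.0
```

```bash
python3 - <<'E'
from h import *
c=avg('top',4,'topD'); s=avg('side',4,'sideD'); st=state(); print(st['eef_pos'],st['tcp_rot'],st['opening'],st['ft_force'])
im=cv2.imread('pics/topD.png')[155:255,295:405]
i2=cv2.imread('pics/sideD.png')[115:215,135:235]
cv2.imwrite('pics/D.png',np.hstack([cv2.resize(im,(396,360),interpolation=cv2.INTER_CUBIC),cv2.resize(i2,(360,360),interpolation=cv2.INTER_CUBIC)]))
W=pts(c); U,V=np.meshgrid(np.arange(512),np.arange(384)); h=cv2.cvtColor(c['color'],cv2.COLOR_RGB2HSV)
m=(U>300)&(U<335)&(V>165)&(V<205)&(h[...,0]>15)&(h[...,0]<35)&(h[...,1]>100)
w=W[m&(W[...,2]>80)]; print('plate',m.sum(),len(w),w.mean(0).round(1),np.median(w[:,2]),cv2.minAreaRect(w[:,:2].astype(np.float32)))
E
```

```text
[ 539.41702707 -287.89313874  123.11195654] [-3.14127420e+00  5.39228516e-04 -3.07630934e+00] 0.520833369590551 [ 0.10027802  0.65677536 -0.03851478]
plate 101 65 [591.7 -80.7  92.5] 93.0503084567074 ((592.5064086914062, -81.18765258789062), (55.22813415527344, 7.944823265075684), 4.10923957824707)
```

View pics/D.png

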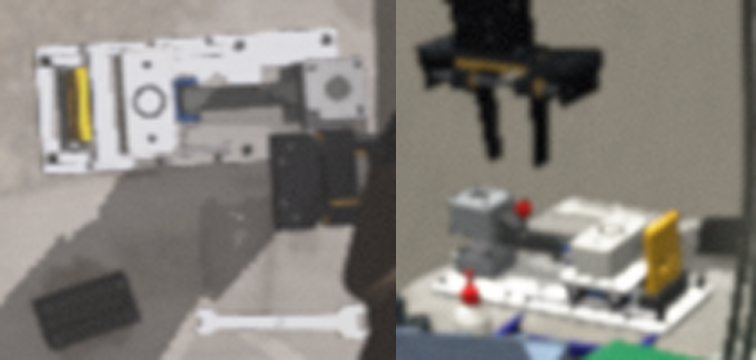

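The plate stands upright in the slot at crop (83, 103), with its top about 93 mm up. The open fingers are above the knob, which is at (523, 208) in the side crop. A quick check of the knob's projection comes before going down.

```bash
python3 - <<'E'
from h import *
s=dict(np.load('sideD.npz'))
for p in ([541.5,-287.2,50],[541.5,-288.5,50],[558.5,-286,50],[539.4,-287.9,104]): print(p,proj(s,p).round(1))
h=cv2.cvtColor(s['color'],cv2.COLOR_RGB2HSV); U,V=np.meshgrid(np.arange(512),np.arange(384))
m=((h[...,0]<8)|(h[...,0]>172))&(h[...,1]>130)&(U>150)&(U<185)&(V>160)&(V<182); print('red',U[m].mean(),V[m].mean(),U[m].min(),U[m].max(),V[m].min(),V[m].max())
g=s['color'].astype(int).sum(2)/3
for v in (150,154,157): print(v,g[v,153:182].astype(int).tolist())
E
```

```text
[541.5, -287.2, 50] [169.2 174.3]
[541.5, -288.5, 50] [168.9 174.3]
[558.5, -286, 50] [166.7 175.9]
[539.4, -287.9, 104] [168.2 160.5]
red 169.71428571428572 172.5 168 171 171 174
150 [130, 132, 130, 131, 124, 100, 54, 19, 17, 35, 81, 116, 128, 128, 128, 132, 131, 130, 124, 101, 54, 15, 9, 30, 76, 115, 130, 130, 132]
154 [131, 130, 132, 130, 130, 112, 80, 40, 18, 20, 40, 79, 115, 132, 131, 131, 132, 131, 125, 104, 58, 15, 9, 32, 76, 110, 128, 128, 126]
157 [130, 130, 128, 130, 132, 126, 105, 65, 25, 21, 39, 77, 116, 128, 129, 131, 131, 130, 124, 104, 54, 17, 9, 33, 76, 113, 128, 128, 127]
```

arm_command([
  {"dx":0.0,"dy":0.0,"dz":-0.02,"yaw":0.0},
  {"dx":0.0,"dy":0.0,"dz":-0.02,"yaw":0.0},
  {"dx":0.0,"dy":0.0,"dz":-0.02,"yaw":0.0},
  {"dx":0.0,"dy":0.0,"dz":-0.01,"yaw":0.0},
  {"dx":0.0,"dy":0.0,"dz":-0.003,"yaw":0.0},
  {"dx":0.0,"dy":0.0,"dz":0.0,"yaw":0.0},
  {"dx":0.0,"dy":0.0,"dz":0.0,"yaw":0.0},
])

```text
t: 13.25
eef_pos: [539.6, -288.2, 50.5]
tcp_rot: [-3.141, 0.001, -3.077]
ft_force: [-0.1, -0.9, 0.0]
opening: 0.525
grip_force: 0.0
```

arm_command([
  {"dx":0.0,"dy":0.0,"dz":0.0,"yaw":0.0},
  {"dx":0.0,"dy":0.0,"dz":0.0,"yaw":0.0},
  {"dx":0.0,"dy":0.0,"dz":0.0,"yaw":0.0},
  {"dx":0.0,"dy":0.0,"dz":0.0,"yaw":0.0},
  {"dx":0.0,"dy":0.0,"dz":0.0,"yaw":0.0},
], gripper=0.0)

```text
t: 13.75
eef_pos: [539.5, -290.2, 50.0]
tcp_rot: [-3.138, 0.001, -3.076]
ft_force: [-3.3, -13.5, -3.7]
opening: 0.203
grip_force: 30.0
```

arm_command([
  {"dx":0.0,"dy":-0.002,"dz":0.0,"yaw":0.0},
  {"dx":0.0,"dy":0.0,"dz":0.0,"yaw":0.0},
  {"dx":-0.003,"dy":-0.0002,"dz":0.0,"yaw":0.0},
  {"dx":-0.003,"dy":-0.0002,"dz":0.0,"yaw":0.0},
  {"dx":-0.003,"dy":-0.0002,"dz":0.0,"yaw":0.0},
  {"dx":-0.003,"dy":-0.0002,"dz":0.0,"yaw":0.0},
  {"dx":-0.003,"dy":-0.0002,"dz":0.0,"yaw":0.0},
  {"dx":-0.003,"dy":-0.0002,"dz":0.0,"yaw":0.0},
  {"dx":0.0,"dy":0.0,"dz":0.0,"yaw":0.0},
  {"dx":0.0,"dy":0.0,"dz":0.0,"yaw":0.0},
])

```text
t: 14.75
eef_pos: [523.0, -291.9, 50.1]
tcp_rot: [-3.139, 0.004, -3.077]
ft_force: [8.3, -4.5, -3.9]
opening: 0.204
grip_force: 30.0
```

arm_command([
  {"dx":-0.0015,"dy":-0.0001,"dz":0.0,"yaw":0.0},
  {"dx":-0.0015,"dy":-0.0001,"dz":0.0,"yaw":0.0},
  {"dx":-0.001,"dy":-0.0001,"dz":0.0,"yaw":0.0},
  {"dx":0.0,"dy":0.0,"dz":0.0,"yaw":0.0},
  {"dx":0.0,"dy":0.0,"dz":0.0,"yaw":0.0},
])

```text
t: 15.25
eef_pos: [519.3, -292.2, 50.1]
tcp_rot: [-3.139, 0.004, -3.077]
ft_force: [10.3, -3.3, -4.2]
opening: 0.204
grip_force: 30.0
```

arm_command([
  {"dx":0.0,"dy":0.0001,"dz":0.0055,"yaw":0.0},
  {"dx":0.0,"dy":0.0004,"dz":0.0055,"yaw":0.0},
  {"dx":0.0,"dy":0.0007,"dz":0.0055,"yaw":0.0},
  {"dx":-0.0001,"dy":0.001,"dz":0.0054,"yaw":0.0},
  {"dx":0.0,"dy":0.0,"dz":0.0,"yaw":0.0},
])

```text
t: 15.75
eef_pos: [519.0, -289.1, 72.4]
tcp_rot: [-3.14, 0.004, -3.076]
ft_force: [10.4, 1.2, -2.8]
opening: 0.203
grip_force: 30.0
```

Lifting freely, with low forces. I'll continue along the arc.

arm_command([
  {"dx":-0.0001,"dy":0.0012,"dz":0.0054,"yaw":0.0},
  {"dx":-0.0001,"dy":0.0015,"dz":0.0053,"yaw":0.0},
  {"dx":-0.0001,"dy":0.0018,"dz":0.0052,"yaw":0.0},
  {"dx":-0.0001,"dy":0.002,"dz":0.0051,"yaw":0.0},
  {"dx":-0.0001,"dy":0.0018,"dz":0.0035,"yaw":0.0},
  {"dx":0.0,"dy":0.0,"dz":0.0,"yaw":0.0},
  {"dx":0.0,"dy":0.0,"dz":0.0,"yaw":0.0},
  {"dx":0.0,"dy":0.0,"dz":0.0,"yaw":0.0},
  {"dx":0.0,"dy":0.0,"dz":0.0,"yaw":0.0},
])

```text
t: 16.65
eef_pos: [518.5, -281.1, 96.6]
tcp_rot: [-3.14, 0.004, -3.076]
ft_force: [9.7, -0.6, -2.5]
opening: 0.203
grip_force: 30.0
```

```bash
python3 - <<'E'
from h import *
c=avg('top',4,'topE'); s=avg('side',4,'sideE'); st=state(); print(st['eef_pos'],st['tcp_rot'],st['opening'],st['ft_force'],st['grip_force'],st['t'])
im=cv2.imread('pics/topE.png')[155:255,295:405]
i2=cv2.imread('pics/sideE.png')[115:215,135:235]
cv2.imwrite('pics/E.png',np.hstack([cv2.resize(im,(396,360),interpolation=cv2.INTER_CUBIC),cv2.resize(i2,(360,360),interpolation=cv2.INTER_CUBIC)]))
W=pts(c); z=W[165:192,376:400,2]; print('head top',np.nanpercentile(z,[50,75,90]).round(1))
E
```

```text
[ 518.52024839 -281.15011308   96.54243927] [-3.13966959  0.0040172  -3.07645238] 0.20524648161321454 [ 9.61072169 -0.98215538 -1.74954494] 29.996483623981476 17.05
head top [ 98.4 129.8 134.9]
```

View pics/E.png

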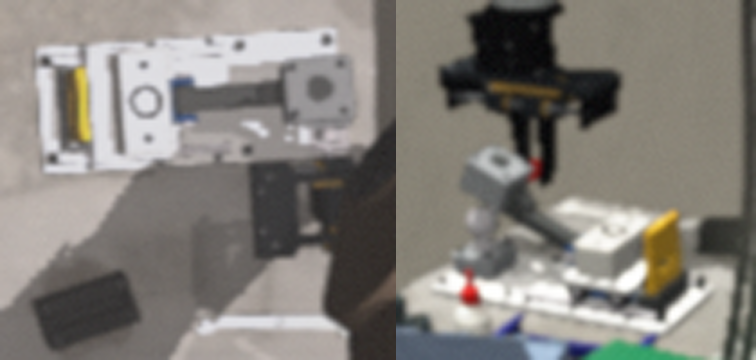

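The side crop shows the coupler tilted up at (495, 175) with the ball exposed at (483, 220), the knob still gripped at (537, 168), and the plate upright at (663, 250). The knob has risen 46.5 mm and the forces are steady, so I'll hand in.

```bash
python3 -c "
from cell import job_done; print(job_done())"
```

```text
the job is handed in; nothing more can be done
None
```

I handed the job in at about 17 s of the 61 s, but no verdict came back: the yellow stop plate is fully down in its slot and released, the latch is drawn about 20 mm, and the drawbar is held by the knob with the coupler about 45 mm above the ball.

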